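# Raise the trimmer arm and load a sample board

### The arm

A 6-joint arm with a two-finger parallel gripper is mounted at the origin on the work surface. World frame = base frame: x ahead of the robot, y to its left, z up, the work surface at z = 0. Lengths are in m, angles in rad, forces in N, time in s.
With the tool pointing down it reaches from about 0.35 to 0.925 m from the base axis. Payload 6.4 kg.
Tool frame: the origin (TCP) lies midway between the tips of the shut fingers; the grasp point (between the pads) lies 19 mm behind it; z points along the fingers, y is the line along which they close (so a half turn about z gives the same grasp; the last joint's range is limited). The gripper opens to 94 mm and grips with 3 to 60 N. Pads are 16 mm wide; open, the fingers measure 119 mm over their backs; the gripper's body (75 mm by 177 mm) begins 78 mm behind the grasp point.
Start: joints at [-1.439, 0.245, 1.558, -0, 1.339, -0.174], TCP at [0.196, -0.62, 0.205] pointing down, gripper open.
Joint ranges: [-3.13, 3.13], [-1.02, 2.26], [0.13, 2.54], [-0.95, 4.09], [0.21, 2.88], [-2.74, 2.74]. Speed limits (rad/s): [2.57, 2.57, 3.14, 3.14, 3.14, 3.14].

### API

Orientations are given as a unit quaternion [x, y, z, w].
In Python, from cell import bot gives the robot as it stands. The module is installed in compiled form; this text tells all that it offers.
- The arm moves only by the shell command python3 -m pendant 'ROWS' [FORCE]. ROWS is a JSON object of lists of equal length, an entry for each row: "fingers": the closure, from 0 (fully open) to 1 (shut); "linear": the shift along the tool's x, y, z normalised to -1 to 1, where 1 is 40 cm, a list of three; "twist": the turn about the tool's z normalised to -1 to 1, where 1 is 2 pi rad. A call has exactly 10 rows; each row shifts and turns the commanded pose from where the row before left it, along the tool's axes as they then stand; what a row does not reach is not made up. A row lasts 1/10 s, in which the tool goes at most 50 mm and 8.59 degrees, less where a joint would pass 70% of its speed; a pose out of reach is approached as far as the arm can. A call with a number of a shift or a turn outside -1 to 1 is refused whole. A call with a gripper value outside its range is refused whole. The fingers move at their own pace and stop on an object; FORCE is the grip in N (left out, the last holds). Time passes only in rows, so rows that do not move let the fingers close, or fill a call up. It gives the time, the measured TCP pose, the force, the opening and the grip force at its end, in the units of the state.
- bot.observe(): the state, without advancing time (a new reading comes with each control period).
- bot.capture(name): name is "scene" or "top"; returns the picture (400x640x3 uint8, red, green, blue); there is no depth.
- bot.get_calibration(name): a dict with "fx", "fy", "cx", "cy" (pixels), "k1" (the pictures are not rectified: a ray, as slopes to the right and down, at radius r is drawn at 1 + k1 r^2 times it, then the intrinsics apply), "extrinsics" (4x4, takes a point from camera to world coordinates). Camera axes: x right, y down, z forward; pixel columns grow to the right and rows downward; lengths in m; the calibration is good to about 2 mm. A picture is of the moment at which its call begins. get_calibration takes no time and is no camera call.
- bot.job_done(): hands the job in; it is judged then, once.
The state is a dict: "clock": time; "q": joint angles; "joint_vel": joint speeds; "tau": joint torques, N m; "position": TCP position; "tcp_rot": TCP orientation; "contact_force": force on the tool from outside, world axes, zero at the start; "moment": the same for the moment, N m; "width": finger opening in m; "finger_force": force on a finger pad.
Only numpy, scipy, OpenCV 4.12 (cv2) and the standard library are available. Lean on these libraries where they do the work, as an engineer would, in place of code of your own. Each camera call takes 0.05 s, during which the arm holds its last target. There are 200 camera calls.

### The job

The guillotine trimmer's counterweighted arm is down. Without gripping or lifting anything, push the arm up with the fingers until it tips past its balance point and stays raised against its stop by itself; then slide the wooden sample board along the bed with the fingertips until its whole far edge lies flush against the aluminium back fence. Leave the model chair, the black stone sample and the turned wooden leg where they stand.

Things in the scene. Friction and masses are not known exactly. Their poses are not given: they have to be found in the camera images.
- trimmer: guillotine trimmer fixed to the table: grey bed 260 x 260 mm, its top 30 mm above the table. Origin on the table under the centre of the bed. x points across the bed to the back fence (away from the robot and to its left, at 0.5 to 0.9 rad to the world's x), y to the left of that, z up. The arm (grey beam 14 mm wide, 24 mm high) lies along the right (-y) edge, hinged at the far end
- hinge (a point): axis of the arm's hinge, parallel to the trimmer's y axis, 60 mm above the table, between two dark posts at the far end of the right edge, at (110, -145, 60) mm in the trimmer's frame; axes as the trimmer
- handle (a point): middle of the arm's red round handle, a bar 18 mm in diameter along the trimmer's y axis, sticking out 92 mm to the right (-y) of the arm's beam; 47 mm of bar lie on each side of this point. Arm down, it is at (-160, -190, 70) mm in the trimmer's frame: 270 mm short of the hinge in x, 10 mm higher. Only bare table lies 61 mm below the bar. Turns with the arm
- beam (a joint): arm angle, rad: 0 down (beam level), growing as the handle goes up and over towards the hinge; stop at 1.40. A steel counterweight sits on a stub above the hinge. Balance point about 0.78: below it the arm falls back, beyond it it goes on up by itself and stays at the stop within about 2 s. Damped hinge; lifting at the handle takes 1 to 3 N
- fence (a point): middle of the lower edge of the back fence's near face, on the bed's top, at (100, 0, 30) mm in the trimmer's frame; the fence is 22 mm high, 240 mm long (parallel to the trimmer's y axis, from -110 to +130 mm); axes as the trimmer
- board: loose brown wooden sample board lying on the bed, 120 mm (its x) x 140 mm (its y) x 12 mm thick, about 0.12 kg; origin at the centre of its underside; its x axis points roughly to the fence (up to about 12 degrees off at the start). Flush against the fence its centre is 60 mm short of the fence's face
- chair: white scale-model chair, 75 x 70 mm, 155 mm high, standing loose on the table; origin at the centre of its foot. Bystander
- stone: black stone sample, 90 x 60 x 22 mm, lying loose on the table; origin at the centre of its underside. Bystander
- leg: short turned furniture leg of pale wood, 44 mm in diameter, 120 mm high, standing loose on the table; origin at the centre of its foot. Bystander
Things that resemble listed ones, but are neither listed nor needed, are in the scene too. There is more than one size of the board; the job needs the smallest.

How it is judged:
By the outcome, as a careful person would: the job done as asked, in the order asked, and still so for the second after the job is handed in, with the robot touching nothing.
It also fails if it takes over 64 s, if anything falls off the work surface, if the arm or the gripper's body presses on something with over 40 N, if the wrist force passes 120 N, or if a joint passes its speed limit or range.

## Working session

There is one attempt and no reset: what is moved stays moved. The work goes in short steps, Python scripts to look and compute and a shell command to move; the robot and the scene stay as the last step left them, time stands still between calls to the robot, and variables do not carry over. Pictures are saved under pics/ and viewed, at most 10 in all, crops included, and the job is handed in when it is done.

```bash
mkdir -p pics; cat > h.py <<'E'
import numpy as np, cv2
from cell import bot
from scipy.spatial.transform import Rotation as R
def cal(n):
    c=bot.get_calibration(n);return c,np.array(c["extrinsics"])
def ray(n,u,v):
    c,T=cal(n);d=np.array([(u-c["cx"])/c["fx"],(v-c["cy"])/c["fy"]])
    s=d.copy()
    for _ in range(20): s=d/(1+c["k1"]*(s@s))
    return T[:3,3],T[:3,:3]@np.r_[s,1]
def onz(n,u,v,z):
    o,d=ray(n,u,v);return o+d*(z-o[2])/d[2]
def proj(n,p):
    c,T=cal(n);q=T[:3,:3].T@(np.array(p)-T[:3,3]);s=q[:2]/q[2];s=s*(1+c["k1"]*(s@s))
    return np.array([c["fx"]*s[0]+c["cx"],c["fy"]*s[1]+c["cy"]])
E
python3 - <<'E'
from h import *
for n in("scene","top"):
    im=bot.capture(n);cv2.imwrite(f"pics/{n}0.png",im[:,:,::-1]);c,T=cal(n);print(n,T.round(3).tolist(),c["fx"],c["k1"])
s=bot.observe();print(s["position"],R.from_quat(s["tcp_rot"]).as_matrix().round(3).tolist(),s["width"])
E
```

```text
scene [[-0.879, 0.352, -0.322, 0.853], [0.477, 0.643, -0.599, 0.718], [-0.004, -0.68, -0.734, 0.872], [0.0, 0.0, 0.0, 1.0]] 385.77582232923896 -0.07848653804699682
top [[0.013, -0.996, 0.089, 0.411], [-0.999, -0.017, -0.037, 0.077], [0.038, -0.088, -0.995, 1.169], [0.0, 0.0, 0.0, 1.0]] 391.0557080564254 -0.09545578037406088
[ 0.19562962 -0.61929753  0.20448967] [[0.954, 0.301, -0.0], [0.301, -0.954, 0.002], [0.0, -0.002, -1.0]] 0.09372981496104109
```

View pics/scene0.png

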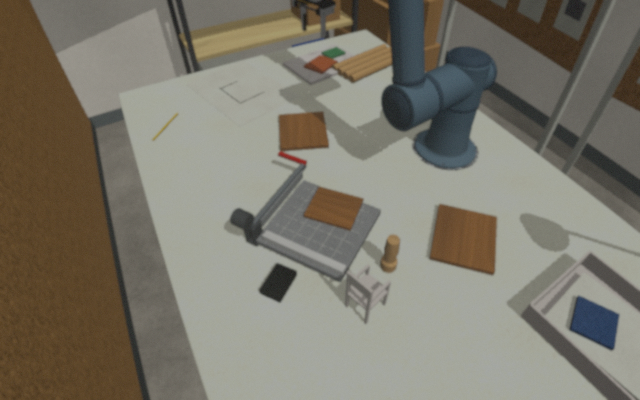

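View pics/top0.png

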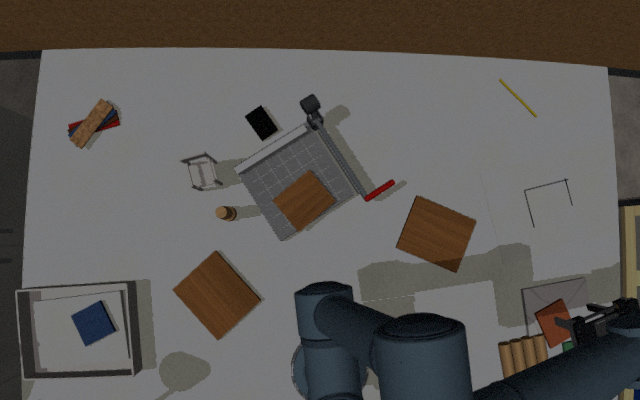

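The boards are at top pixels (303,200), (436,233) and (217,294). The one at (303,200) lies on the bed and is the smallest, so I choose it. The red bar at (379,190) is the handle; the red items at (555,322) and (95,125) are clutter. I'll check this in a crop and measure.

```bash
cat > m.py <<'E'
from h import *
def seg(n,im,what):
    h=cv2.cvtColor(im,cv2.COLOR_RGB2HSV);H,S,V=[h[:,:,i].astype(int) for i in range(3)]
    m=((H<6)|(H>174))&(S>150)&(V>70) if what=="red" else (H>=5)&(H<20)&(S>95)&(V>40)
    _,lab,st,ce=cv2.connectedComponentsWithStats(m.astype(np.uint8))
    near={"top":{"red":(379,190),"board":(303,200)},"scene":{"red":(293,158),"board":(334,208)}}[n][what]
    k=min((i for i in range(1,len(st)) if st[i,4]>25),key=lambda i:np.hypot(*(ce[i]-near)))
    return (lab==k).astype(np.uint8),ce[k],st[k,4]
def board(n,im):
    m,c,a=seg(n,im,"board");m=cv2.morphologyEx(m,cv2.MORPH_OPEN,np.ones((3,3)))
    cn=max(cv2.findContours(m,0,1)[0],key=cv2.contourArea)
    w=np.array([onz(n,*p[0],.042)[:2] for p in cn],np.float32)
    r=cv2.minAreaRect(w);return r,cv2.boxPoints(r)
E
python3 - <<'E'
from m import *
im={n:bot.capture(n) for n in("top","scene")}
for n in im:
    m,c,a=seg(n,im[n],"red");v,u=np.nonzero(m);pts=np.c_[u,v].astype(float)
    p=np.linalg.svd(pts-c,full_matrices=0)[2][0];t=(pts-c)@p;e=[c+p*t.min(),c+p*t.max()]
    print(n,"red",c,a,[onz(n,*x,.070).round(3) for x in e+[c]])
    print("board",*board(n,im[n]))
big=cv2.resize(im["top"][80:260,180:420],None,fx=3.3,fy=3.3,interpolation=cv2.INTER_CUBIC)
cv2.imwrite("pics/crop.png",big[:,:,::-1])
E
```

```text
top red [378.86666667 190.27777778] 180 [array([ 0.551, -0.173,  0.07 ]), array([ 0.498, -0.091,  0.07 ]), array([ 0.524, -0.131,  0.07 ])]
board ((0.4947260618209839, 0.08247110247612), (0.11954978108406067, 0.13957956433296204), 40.61091232299805) [[ 0.40392065  0.09654322]
 [ 0.49477562 -0.00941823]
 [ 0.5855315   0.06839898]
 [ 0.4946765   0.17436042]]
scene red [291.52702703 157.56756757] 74 [array([ 0.547, -0.171,  0.07 ]), array([ 0.498, -0.094,  0.07 ]), array([ 0.523, -0.133,  0.07 ])]
board ((0.4960901439189911, 0.08778440207242966), (0.1194150298833847, 0.13845163583755493), 40.71697998046875) [[ 0.4056778   0.1013049 ]
 [ 0.49599296 -0.00363328]
 [ 0.5865025   0.07426391]
 [ 0.49618733  0.17920208]]
```

View pics/crop.png

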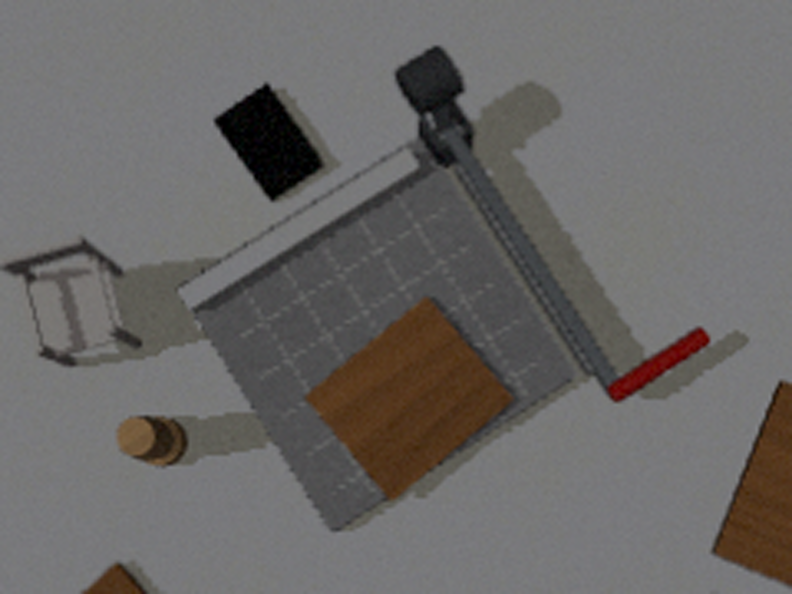

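The crop shows the smallest board on the bed, the arm along the right edge with the red handle at its near end, and the white fence top from about crop (193,308) to (421,168). The stone, leg and chair are clear of both motions.

```bash
cat > fit.py <<'E'
from h import *
c=lambda u,v:(u/3.3+180,v/3.3+80)
P=[((193,308),(100,130,52)),((421,168),(100,-110,52)),((333,530),(-130,130,30)),((580,375),(-130,-130,30))]
A=np.array([onz("top",*c(*p),q[2]/1e3)[:2] for p,q in P]);B=np.array([q[:2] for _,q in P])/1e3
A=np.vstack([A,[.5235,-.132]]);B=np.vstack([B,[-.16,-.190]])
H=(B-B.mean(0)).T@(A-A.mean(0));th=np.arctan2(H[0,1]-H[1,0],H[0,0]+H[1,1])
Q=np.array([[np.cos(th),-np.sin(th)],[np.sin(th),np.cos(th)]]);t=A.mean(0)-Q@B.mean(0)
def W(x,y): return Q@[x,y]+t
def L(p): return Q.T@(np.array(p)[:2]-t)
if __name__=="__main__":
    print("th",th,"t",t,"resid mm",(1e3*(A-(B@Q.T+t))).round(1).tolist())
    print("handle",W(-.16,-.19),"hinge",W(.11,-.145),"board loc",L((.4952,.085)),"fence",W(.1,0))
E
python3 fit.py
```

```text
th 0.5780833388040053 t [0.55461736 0.11027272] resid mm [[0.6, -3.1], [-2.2, 1.5], [2.3, -2.0], [0.3, -0.7], [-0.9, 4.3]]
handle [ 0.52443527 -0.13628162] hinge [0.72597449 0.04893972] board loc [-0.06357224  0.01130063] fence [0.63836851 0.16491469]
```

```bash
python3 -m pendant '{"fingers":[0,0,0,0,0,0,0,0,0,0],"linear":[[0,0,0],[0,0,0],[0,0,0],[0,0,0],[0,0,0],[0,0,0],[0,0,0],[0,0,0],[0,0,0],[0,0,0]],"twist":[-0.0238,-0.0238,-0.0238,-0.0238,-0.0238,-0.0238,-0.0238,-0.0238,-0.0238,-0.0238]}'
python3 -m pendant '{"fingers":[0,0,0,0,0,0,0,0,0,0],"linear":[[0,0,0],[0,0,0],[0,0,0],[0,0,0],[0,0,0],[0,0,0],[0,0,0],[0,0,0],[0,0,0],[0,0,0]],"twist":[-0.0238,-0.0238,-0.0077,0,0,0,0,0,0,0]}'
cat > st.py <<'E'
from fit import *
s=bot.observe();p=s["position"];M=R.from_quat(s["tcp_rot"]).as_matrix()
y=np.degrees(np.arctan2(M[1,1],M[0,1])-th)
f=np.array(s["contact_force"]);print("clk",round(s["clock"],2),"trim mm",(L(p)*1e3).round(1),"z",round(p[2]*1e3,1),"tool y rel trim x deg",round(y,2),"F trim",(Q.T@f[:2]).round(1),f[2].round(1),"w",round(s["width"],4),"tilt",M[2].round(3))
E
python3 st.py
```

```text
clock: 1.2
position: [0.1957, -0.6197, 0.2051]
tcp_rot: [0.619, 0.786, 0.0, -0.0]
contact_force: [1.4, 0.1, -0.3]
width: 0.0943
finger_force: 0.0
clock: 2.2
position: [0.1957, -0.6199, 0.2055]
tcp_rot: [0.476, 0.879, -0.0, 0.0]
contact_force: [-1.0, 0.4, -0.2]
width: 0.0936
finger_force: 0.0
clk 2.2 trim mm [-699.6 -415.4] z 205.5 tool y rel trim x deg -0.02 F trim [-0.6  0.9] -0.2 w 0.0936 tilt [-0. -0. -1.]
```

```bash
python3 -m pendant '{"fingers":[0,0,0,0,0,0,0,0,0,0],"linear":[[0.042,0.109,0],[0.042,0.109,0],[0.042,0.109,0],[0.042,0.109,0],[0.042,0.109,0],[0.042,0.109,0],[0.042,0.109,0],[0.042,0.109,0],[0.042,0.109,0],[0.042,0.109,0]],"twist":[0,0,0,0,0,0,0,0,0,0]}'
python3 -m pendant '{"fingers":[0,0,0,0,0,0,0,0,0,0],"linear":[[0.042,0.109,0],[0.042,0.109,0],[0.042,0.109,0],[0,0,0],[0,0,0],[0,0,0],[0,0,0],[0,0,0],[0,0,0],[0,0,0]],"twist":[0,0,0,0,0,0,0,0,0,0]}'
python3 st.py; python3 - <<'E'
from h import *
cv2.imwrite("pics/s1.png",cv2.resize(bot.capture("scene")[60:260,190:430],None,fx=3,fy=3)[:,:,::-1])
E
```

```text
clock: 3.2
position: [0.47, -0.2393, 0.2058]
tcp_rot: [0.476, 0.879, -0.0, 0.0]
contact_force: [0.4, -0.6, -0.9]
width: 0.0937
finger_force: 0.0
clock: 4.2
position: [0.551, -0.1278, 0.2055]
tcp_rot: [0.477, 0.879, -0.0, 0.0]
contact_force: [0.2, 0.2, 0.3]
width: 0.094
finger_force: 0.0
clk 4.2 trim mm [-133.1 -197.4] z 205.5 tool y rel trim x deg -0.06 F trim [0.2 0.1] 0.3 w 0.094 tilt [-0.  0. -1.]
```

View pics/s1.png

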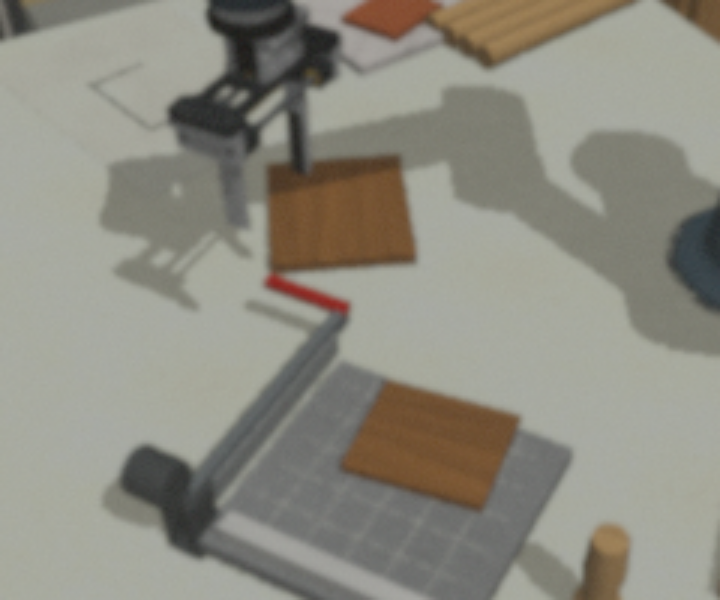

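The open fingers (crop (235,200) and (300,150)) are above and either side of the red bar at (305,293). Descending.

```bash
python3 -m pendant '{"fingers":[0,0,0,0,0,0,0,0,0,0],"linear":[[0,0,0.0775],[0,0,0.0775],[0,0,0.0775],[0,0,0.0775],[0,0,0.0775],[0,0,0],[0,0,0],[0,0.01,0],[0,0.01,0],[0,0,0]],"twist":[0,0,0,0,0,0,0,0,0,0]}' >/dev/null; python3 st.py
python3 -m pendant '{"fingers":[0,0,0,0,0,0,0,0,0,0],"linear":[[0,0.005,0],[0,0.005,0],[0,0,0],[0,0,0],[0,0,0],[0,0,0],[0,0,0],[0,0,0],[0,0,0],[0,0,0]],"twist":[0,0,0,0,0,0,0,0,0,0]}'>/dev/null; python3 st.py
```

```text
clk 5.25 trim mm [-123.5 -198. ] z 52.1 tool y rel trim x deg 0.02 F trim [ 0.7 -0.7] 0.5 w 0.094 tilt [-0.003  0.002 -1.   ]
clk 6.25 trim mm [-120.7 -197.1] z 50.5 tool y rel trim x deg -0.02 F trim [-0.8  0.3] -0.9 w 0.0942 tilt [-0. -0. -1.]
```

```bash
for i in 1 2 3; do python3 -m pendant '{"fingers":[0,0,0,0,0,0,0,0,0,0],"linear":[[0,0.005,0],[0,0,0],[0,0,0],[0,0,0],[0,0,0],[0,0,0],[0,0,0],[0,0,0],[0,0,0],[0,0,0]],"twist":[0,0,0,0,0,0,0,0,0,0]}'>/dev/null; python3 st.py;done
```

```text
clk 7.25 trim mm [-120.1 -197. ] z 50.2 tool y rel trim x deg 0.02 F trim [-5.3 -1.1] 1.9 w 0.0939 tilt [ 0.001 -0.003 -1.   ]
clk 8.25 trim mm [-120.1 -196.9] z 50.0 tool y rel trim x deg 0.07 F trim [-11.9  -0. ] 4.1 w 0.0939 tilt [ 0.002 -0.008 -1.   ]
clk 9.25 trim mm [-120.1 -196.9] z 49.7 tool y rel trim x deg 0.11 F trim [-18.9  -1. ] 7.4 w 0.094 tilt [ 0.003 -0.013 -1.   ]
```

```bash
cat > hd.py <<'E'
from m import *; from fit import L
def handle():
    r=[ray(n,*seg(n,bot.capture(n),"red")[1]) for n in("top","scene")]
    A=sum(np.eye(3)-np.outer(d,d)/(d@d) for o,d in r);b=sum((np.eye(3)-np.outer(d,d)/(d@d))@o for o,d in r)
    p=np.linalg.solve(A,b);l=L(p);print("handle trim mm",(l*1e3).round(1),(p[2]*1e3).round(1),"angle",round(np.arctan2(p[2]-.06,.11-l[0])-.037,3))
if __name__=="__main__": handle()
E
python3 hd.py
python3 -m pendant '{"fingers":[0,0,0,0,0,0,0,0,0,0],"linear":[[0,0.0005,-0.006],[0,0.0005,-0.006],[0,0.0005,-0.006],[0,0.0005,-0.006],[0,0.0005,-0.006],[0,0.0005,-0.006],[0,0.0005,-0.006],[0,0.0005,-0.006],[0,0.0005,-0.006],[0,0.0005,-0.006]],"twist":[0,0,0,0,0,0,0,0,0,0]}'>/dev/null; python3 st.py;python3 hd.py
```

```text
handle trim mm [225.7 176.9] 526.7 angle 1.777
clk 10.35 trim mm [-118.3 -196.8] z 72.7 tool y rel trim x deg 0.1 F trim [-18.2  -2.4] 0.6 w 0.0938 tilt [ 0.003 -0.013 -1.   ]
handle trim mm [222.9 174.6] 533.4 angle 1.768
```

```bash
python3 - <<'E'
from h import *
cv2.imwrite("pics/s2.png",cv2.resize(bot.capture("scene")[90:260,210:410],None,fx=3.5,fy=3.5)[:,:,::-1])
E
```

```text
(no output)
```

View pics/s2.png

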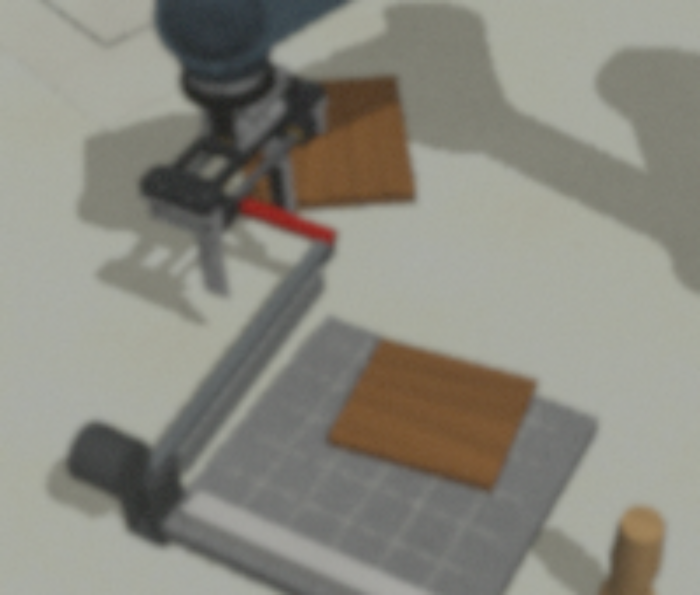

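The picture shows the handle (crop (290,220)) raised with the near finger, and the beam lifted off the bed edge. Friction holds, so I continue along the arc.

```bash
python3 -m pendant '{"fingers":[0,0,0,0,0,0,0,0,0,0],"linear":[[0,0.0013,-0.01],[0,0.0015,-0.01],[0,0.0016,-0.01],[0,0.0018,-0.01],[0,0.002,-0.01],[0,0.0021,-0.01],[0,0.0023,-0.01],[0,0.0024,-0.01],[0,0.0026,-0.01],[0,0.0028,-0.01]],"twist":[0,0,0,0,0,0,0,0,0,0]}'>/dev/null; python3 st.py
python3 -m pendant '{"fingers":[0,0,0,0,0,0,0,0,0,0],"linear":[[0,0.0029,-0.01],[0,0.003,-0.01],[0,0.0032,-0.01],[0,0.0034,-0.01],[0,0.0036,-0.01],[0,0.0038,-0.01],[0,0.004,-0.01],[0,0.0042,-0.01],[0,0.0044,-0.01],[0,0.0046,-0.01]],"twist":[0,0,0,0,0,0,0,0,0,0]}'>/dev/null; python3 st.py
python3 - <<'E'
from m import *; from fit import *
im=bot.capture("scene");m,c,a=seg("scene",im,"red");print(c,a)
cv2.imwrite("pics/s3.png",cv2.resize(im[60:260,210:410],None,fx=3,fy=3)[:,:,::-1])
E
```

```text
clk 11.5 trim mm [-110.6 -196.9] z 113.1 tool y rel trim x deg 0.06 F trim [-20.9  -1.2] 3.5 w 0.0938 tilt [ 0.003 -0.015 -1.   ]
clk 12.5 trim mm [ -96.3 -196.9] z 153.9 tool y rel trim x deg 0.01 F trim [-22.9   1.6] 10.1 w 0.0944 tilt [ 0.004 -0.017 -1.   ]
[285.89285714 136.55      ] 140
```

View pics/s3.png

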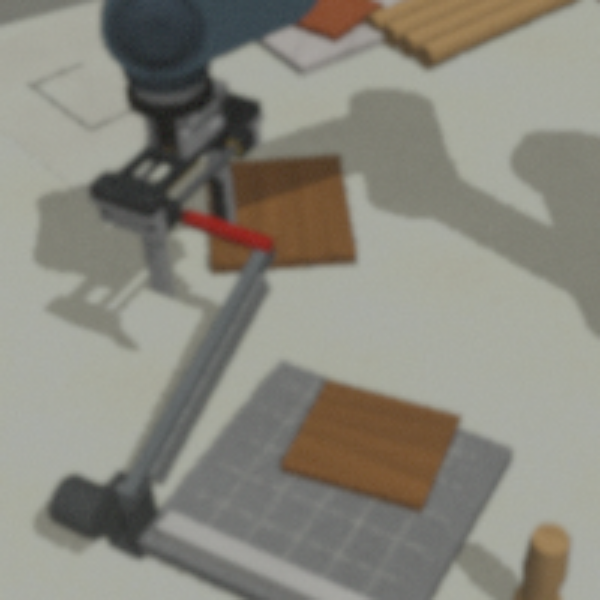

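The arm is clearly up at about 0.4 rad, with the handle (crop (230,230)) still on the near pad. Continuing past the balance point.

```bash
python3 -m pendant '{"fingers":[0,0,0,0,0,0,0,0,0,0],"linear":[[0,0.0046,-0.01],[0,0.0048,-0.01],[0,0.005,-0.01],[0,0.0053,-0.01],[0,0.0055,-0.01],[0,0.0057,-0.01],[0,0.0059,-0.01],[0,0.0062,-0.01],[0,0.0064,-0.01],[0,0.0067,-0.01]],"twist":[0,0,0,0,0,0,0,0,0,0]}'>/dev/null; python3 st.py
python3 -m pendant '{"fingers":[0,0,0,0,0,0,0,0,0,0],"linear":[[0,0.007,-0.01],[0,0.0073,-0.01],[0,0.0076,-0.01],[0,0.0079,-0.01],[0,0.0082,-0.01],[0,0.0086,-0.01],[0,0.009,-0.01],[0,0.0094,-0.01],[0,0.0098,-0.01],[0,0.0102,-0.01]],"twist":[0,0,0,0,0,0,0,0,0,0]}'>/dev/null; python3 st.py
python3 -m pendant '{"fingers":[0,0,0,0,0,0,0,0,0,0],"linear":[[0,0.0105,-0.01],[0,0.011,-0.01],[0,0.0115,-0.01],[0,0.012,-0.01],[0,0.0125,-0.01],[0,0.0133,-0.01],[0,0.014,-0.01],[0,0.015,-0.01],[0,0.0,0],[0,0.0,0]],"twist":[0,0,0,0,0,0,0,0,0,0]}'>/dev/null; python3 st.py
python3 - <<'E'
from h import *
cv2.imwrite("pics/s4.png",cv2.resize(bot.capture("scene")[40:260,190:430],None,fx=2.7,fy=2.7)[:,:,::-1])
E
```

```text
clk 13.55 trim mm [ -73.9 -196.9] z 195.5 tool y rel trim x deg -0.05 F trim [-24.8   5.1] 15.8 w 0.094 tilt [ 0.003 -0.018 -1.   ]
clk 14.55 trim mm [ -32.9 -197. ] z 234.4 tool y rel trim x deg -0.01 F trim [-0.8 -0.7] 1.2 w 0.0941 tilt [ 0.  0. -1.]
clk 15.55 trim mm [   6.8 -197.1] z 266.4 tool y rel trim x deg -0.0 F trim [ 0.8 -0.3] 0.6 w 0.0939 tilt [ 0. -0. -1.]
```

View pics/s4.png

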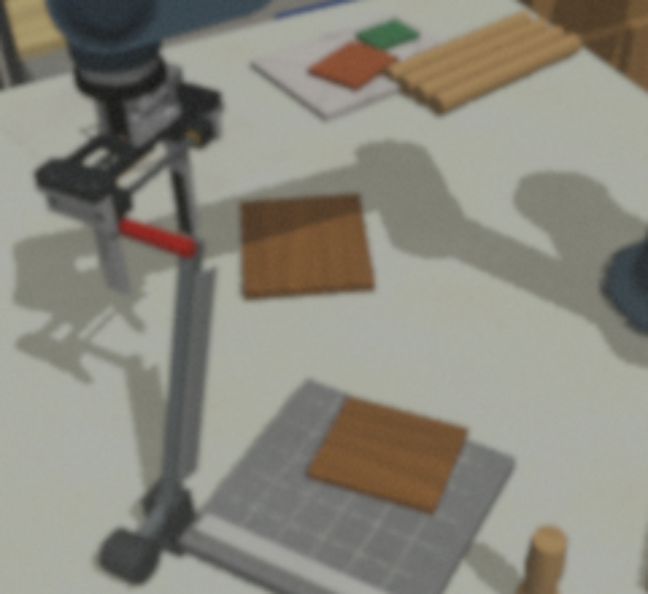

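The bar (crop (158,237)) has left the near pad and is tipping on by itself between the open fingers. I lift straight out so nothing blocks it.

```bash
python3 -m pendant '{"fingers":[0,0,0,0,0,0,0,0,0,0],"linear":[[0,0,-0.05],[0,0,-0.1],[0,0,-0.1],[0,0,-0.1],[0,0,0],[0,-0.1,0],[0,-0.1,0],[0,-0.1,0],[0,-0.1,0],[0,-0.1,0]],"twist":[0,0,0,0,0,0,0,0,0,0]}'>/dev/null; python3 st.py
python3 -m pendant '{"fingers":[0,0,0,0,0,0,0,0,0,0],"linear":[[0,-0.1,0],[0,0,0],[0,0,0],[0,0,0],[0,0,0],[0,0,0],[0,0,0],[0,0,0],[0,0,0],[0,0,0]],"twist":[0,0,0,0,0,0,0,0,0,0]}'>/dev/null; python3 st.py
python3 - <<'E'
from m import *; from fit import *
t=bot.capture("top");s=bot.capture("scene")
for n,im in(("top",t),("scene",s)): print(board(n,im)[0])
print(L(board("top",t)[0][0]))
cv2.imwrite("pics/s5.png",np.hstack([cv2.resize(s[20:270,190:430],(480,500)),cv2.resize(t[80:260,200:310],(306,500))])[:,:,::-1])
E
```

```text
clk 16.6 trim mm [-195.1 -196.5] z 405.2 tool y rel trim x deg -0.0 F trim [-0.6  0.3] -0.2 w 0.094 tilt [ 0.001 -0.001 -1.   ]
clk 17.6 trim mm [-233.3 -197.1] z 406.5 tool y rel trim x deg -0.01 F trim [-0.1  0.2] -1.0 w 0.0936 tilt [ 0.  0. -1.]
((0.4946794807910919, 0.08236190676689148), (0.11956910043954849, 0.13951660692691803), 40.745304107666016)
((0.49595171213150024, 0.08796751499176025), (0.11935944110155106, 0.1387033462524414), 40.734039306640625)
[-0.06544968  0.00937562]
```

View pics/s5.png

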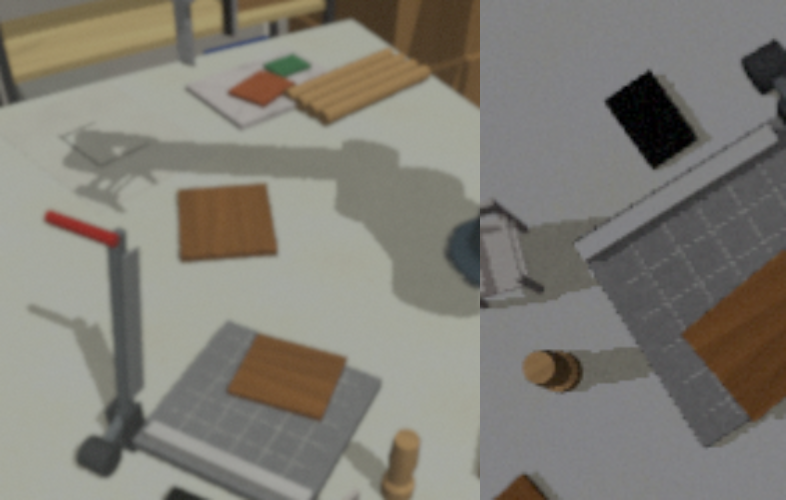

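The arm now stands alone at about its stop, red handle at (82,227). The board is unmoved on the bed at (290,375). Next I use both open fingertips side by side, line parallel to the fence, to push the near edge.

```bash
python3 - <<'E'
from m import *; from fit import *
print(np.round(bot.observe()["q"],3))
im=bot.capture("scene");im=im.copy()
h=cv2.cvtColor(im,cv2.COLOR_RGB2HSV);m=((h[:,:,0]<6)|(h[:,:,0]>174))&(h[:,:,1]>150);m[:100]=0;m[160:]=0;m[:,:200]=0;m[:,280:]=0
v,u=np.nonzero(m);print(len(u),u.mean(),v.mean())
for a in(1.0,1.2,1.3,1.4): 
  f=a+.037;w=W(.11-.2702*np.cos(f),-.19);print(a,proj("scene",[*w,.06+.2702*np.sin(f)]).round(1))
E
```

```text
[-0.599 -0.202  1.654  0.     1.69  -1.177]
163 231.54601226993864 134.23926380368098
1.0 [256.2 121.5]
1.2 [242.9 124.7]
1.3 [235.7 128.1]
1.4 [228.1 132.6]
```

```bash
python3 -m pendant '{"fingers":[0,0,0,0,0,0,0,0,0,0],"linear":[[0,0,0.064],[0,0,0.064],[0,0,0.064],[0,0,0.064],[0,0,0.064],[0,0,0.064],[0,0,0.064],[0,0,0.064],[0,0,0.064],[0,0,0.064]],"twist":[0.0235,0.0235,0.0235,0.0235,0.0235,0.0235,0.0235,0.0235,0.0235,0.0235]}'>/dev/null; python3 st.py
python3 -m pendant '{"fingers":[0,0,0,0,0,0,0,0,0,0],"linear":[[0,0,0],[0,0,0],[0.034,-0.1025,0],[0.034,-0.1025,0],[0.034,-0.1025,0],[0.034,-0.1025,0],[0.034,-0.1025,0],[0,0,0],[0,0,0],[0,0,0]],"twist":[0.015,0,0,0,0,0,0,0,0,0]}'>/dev/null; python3 st.py
```

```text
clk 18.75 trim mm [-233.4 -197.1] z 149.6 tool y rel trim x deg -84.97 F trim [-0.1  0.2] -0.9 w 0.0941 tilt [ 0.  0. -1.]
clk 19.75 trim mm [-165.1    6.8] z 151.1 tool y rel trim x deg -90.02 F trim [ 0.1 -0. ] -0.2 w 0.0943 tilt [ 0.001  0.001 -1.   ]
```

```bash
python3 -m pendant '{"fingers":[0,0,0,0,0,0,0,0,0,0],"linear":[[0,0,0.0725],[0,0,0.0725],[0,0,0.0725],[0,0,0.0725],[0,0,0],[0.02,0,0],[0.02,0,0],[0.02,0,0],[0.02,0,0],[0.02,0,0]],"twist":[0,0,0,0,0,0,0,0,0,0]}'>/dev/null; python3 st.py
python3 -m pendant '{"fingers":[0,0,0,0,0,0,0,0,0,0],"linear":[[0.015,0,0],[0.015,0,0],[0.015,0,0],[0.015,0,0],[0.015,0,0],[0.015,0,0],[0.015,0,0],[0.015,0,0],[0,0,0],[0,0,0]],"twist":[0,0,0,0,0,0,0,0,0,0]}'>/dev/null; python3 st.py
python3 - <<'E'
from m import *; from fit import *
s=bot.capture("scene");r,_=board("scene",s);print(r,L(r[0]))
cv2.imwrite("pics/s6.png",cv2.resize(s[90:300,220:420],None,fx=2.8,fy=2.8)[:,:,::-1])
E
```

```text
clk 20.75 trim mm [-124.2    7.8] z 35.1 tool y rel trim x deg -89.98 F trim [-1.   0.3] 0.9 w 0.0939 tilt [ 0.001  0.001 -1.   ]
clk 21.75 trim mm [-77.1   7.9] z 34.4 tool y rel trim x deg -90.01 F trim [0.3 0.4] -0.0 w 0.0939 tilt [ 0.  0. -1.]
((0.5471001267433167, 0.11447735130786896), (0.1222565546631813, 0.13948556780815125), 32.87898254394531) [-0.00399828  0.00762899]
```

View pics/s6.png

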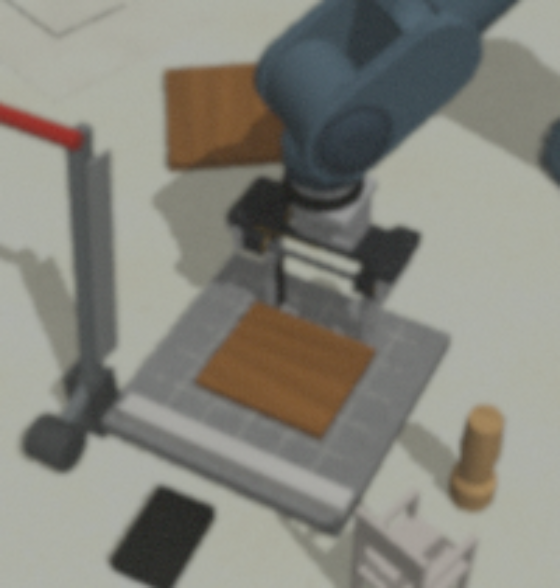

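The board (crop (288,370)) is now square to the fence, with both fingertips behind it. Pushing on until the fence pushes back.

```bash
python3 -m pendant '{"fingers":[0,0,0,0,0,0,0,0,0,0],"linear":[[0.0125,0,0],[0.0125,0,0],[0.0125,0,0],[0.0125,0,0],[0.0125,0,0],[0.0125,0,0],[0.0125,0,0],[0.0125,0,0],[0,0,0],[0,0,0]],"twist":[0,0,0,0,0,0,0,0,0,0]}'>/dev/null; python3 st.py
for i in 1 2 3 4; do python3 -m pendant '{"fingers":[0,0,0,0,0,0,0,0,0,0],"linear":[[0.0025,0,0],[0.0025,0,0],[0,0,0],[0,0,0],[0,0,0],[0,0,0],[0,0,0],[0,0,0],[0,0,0],[0,0,0]],"twist":[0,0,0,0,0,0,0,0,0,0]}'>/dev/null; python3 st.py;done; python3 -c "
from h import *
print(bot.observe()['moment'])"
```

```text
clk 22.8 trim mm [-37.    7.8] z 34.6 tool y rel trim x deg -90.01 F trim [0.7 0.2] 0.1 w 0.0936 tilt [ 0.  0. -1.]
clk 23.8 trim mm [-35.4   7.9] z 34.5 tool y rel trim x deg -90.01 F trim [-2.5 -0.1] 1.2 w 0.0938 tilt [-0.  0. -1.]
clk 24.8 trim mm [-33.3   7.9] z 34.5 tool y rel trim x deg -90.01 F trim [-0.1 -0.8] -0.9 w 0.094 tilt [ 0.  0. -1.]
clk 25.8 trim mm [-31.3   7.9] z 34.5 tool y rel trim x deg -90.01 F trim [-0.3 -0.5] 0.2 w 0.094 tilt [ 0. -0. -1.]
clk 26.8 trim mm [-29.3   7.9] z 34.5 tool y rel trim x deg -90.01 F trim [-1.2 -0.6] 0.7 w 0.0944 tilt [-0.  0. -1.]
[-0.262768    0.26777152  0.03894497]
```

```bash
for i in 1 2 3 4 ; do python3 -m pendant '{"fingers":[0,0,0,0,0,0,0,0,0,0],"linear":[[0.0025,0,0],[0.0025,0,0],[0,0,0],[0,0,0],[0,0,0],[0,0,0],[0,0,0],[0,0,0],[0,0,0],[0,0,0]],"twist":[0,0,0,0,0,0,0,0,0,0]}'>/dev/null; python3 st.py;python3 -c "
from h import *
print(np.round(bot.observe()['moment'],2))"; done
```

```text
clk 27.8 trim mm [-29.2   7.9] z 34.4 tool y rel trim x deg -89.97 F trim [-9.1 -0.8] 6.2 w 0.094 tilt [-0.005 -0.001 -1.   ]
[-1.19  1.4  -0.05]
clk 28.8 trim mm [-29.1   7.9] z 34.4 tool y rel trim x deg -89.94 F trim [-16.9  -2.2] 12.0 w 0.0941 tilt [-0.01  -0.001 -1.   ]
[-2.1   2.5  -0.05]
clk 29.8 trim mm [-29.    7.8] z 34.4 tool y rel trim x deg -89.9 F trim [-25.   -1.7] 19.5 w 0.0938 tilt [-0.015 -0.002 -1.   ]
[-3.07  3.57 -0.11]
clk 30.8 trim mm [-28.8   7.8] z 34.4 tool y rel trim x deg -89.87 F trim [-31.8  -1.3] 25.0 w 0.0939 tilt [-0.02  -0.002 -1.   ]
[-4.    4.69 -0.24]
```

Hard stop at 32 N with almost no moment about z, so the whole edge bears on the fence. I back off, lift and verify.

```bash
python3 -m pendant '{"fingers":[0,0,0,0,0,0,0,0,0,0],"linear":[[-0.01,0,0],[-0.01,0,0],[-0.025,0,0],[-0.05,0,0],[-0.1,0,0],[-0.1,0,0],[-0.05,0,-0.05],[0,0,-0.1],[0,0,-0.1],[0,0,-0.1]],"twist":[0,0,0,0,0,0,0,0,0,0]}'>/dev/null; python3 st.py
python3 -m pendant '{"fingers":[0,0,0,0,0,0,0,0,0,0],"linear":[[0,0.1,0],[0,0.1,0],[0,0.1,0],[0,0.1,0],[0,0.1,0],[0,0,0],[0,0,0],[0,0,0],[0,0,0],[0,0,0]],"twist":[0,0,0,0,0,0,0,0,0,0]}'>/dev/null; python3 st.py
python3 - <<'E'
from m import *; from fit import *
t=bot.capture("top");s=bot.capture("scene")
for n,im in(("top",t),("scene",s)):
  r,_=board(n,im);print(n,r,L(r[0]))
cv2.imwrite("pics/s7.png",np.hstack([cv2.resize(s[80:280,220:420],(440,440)),cv2.resize(t[80:250,190:330],(362,440))])[:,:,::-1])
E
```

```text
clk 31.8 trim mm [-159.6    8.2] z 175.9 tool y rel trim x deg -90.03 F trim [ 0.7 -0.7] 0.4 w 0.0938 tilt [ 0.001  0.    -1.   ]
clk 32.8 trim mm [-159.1 -191.1] z 174.6 tool y rel trim x deg -89.95 F trim [0.  0.2] 0.3 w 0.094 tilt [ 0.  0. -1.]
top ((0.5868580341339111, 0.13523195683956146), (0.12074460834264755, 0.13989531993865967), 33.22205352783203) [0.04064015 0.00328671]
scene ((0.5821528434753418, 0.13683286309242249), (0.10938241332769394, 0.13949356973171234), 33.4931526184082) [0.03757427 0.0071985 ]
```

View pics/s7.png

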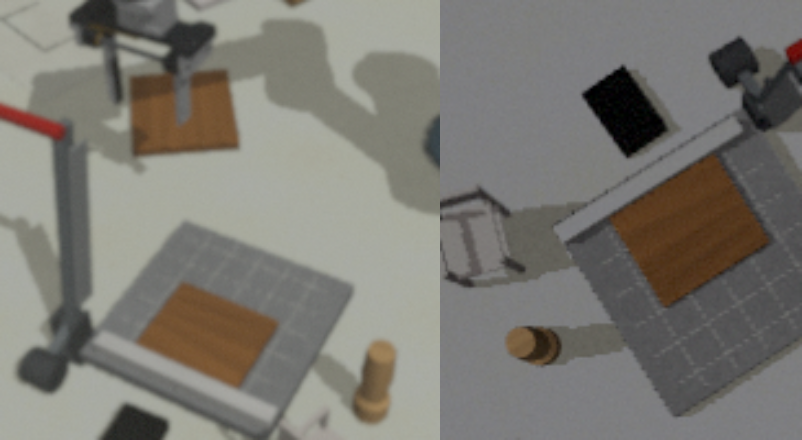

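The board's far edge lies flush along the fence (centre x about 40 mm, yaw matching within 0.1°). The arm is still raised, and the stone, chair and leg have not moved. Handing in.

```bash
python3 -c "
from cell import bot
print(bot.job_done())"
```

```text
the job is handed in; nothing more can be done
None
```

The trimmer arm stands raised by itself at about its stop, the small board lies flush against the back fence, the stone, chair and leg were not touched, and the job was handed in after about 33 s.

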